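# Open the picking lane and push the elbow bin home

## Robot

A 7-joint arm with a two-finger parallel gripper is mounted at the origin on the work surface. World frame = base frame: x ahead of the robot, y to its left, z up, the work surface at z = 0. Lengths are in m, angles in rad, forces in N, time in s.
With the tool pointing down it reaches from about 0.4 to 0.85 m from the base axis. Payload 4.5 kg.
Tool frame: the origin (TCP) lies midway between the tips of the shut fingers; the grasp point (between the pads) lies 19 mm behind it; y points along the fingers, x is the direction in which the jaws open and shut, and the axes are right-handed (so a half turn about y gives the same grasp; the last joint's range is limited). The gripper opens to 88 mm and grips with 3 to 60 N. Pads are 18 mm wide; open, the fingers measure 123 mm over their backs; the gripper's body (75 mm by 187 mm) begins 45 mm behind the grasp point.
Start: joints at [1.349, 0.689, -0.195, 1.565, 0.157, 0.902, -0.215], TCP at [0.158, -0.605, 0.239] pointing down, gripper open.
Joint ranges: [-3.01, 3.01], [-0.46, 2.08], [-1.47, 1.51], [0.13, 2.56], [-1, 4.14], [0.04, 2.09], [-2.66, 2.66]. Speed limits (rad/s): [2.57, 2.57, 3.14, 3.14, 3.14, 3.14, 3.14].

## Interface

Orientations are given as a 3x3 rotation matrix whose columns are the frame's x, y, z axes.
In Python, from plant import bot, optics, order gives the robot as it stands. The module is installed in compiled form; this text tells all that it offers.
- The arm moves only by the shell command python3 -m inch 'ROWS' [OPENING] [FORCE]. ROWS is JSON, a list of rows, each a list of 6 numbers: the shift along the tool's x, y, z as a fraction of full scale, then the turn, a rotation vector about the tool's x, y, z as a fraction of full scale. In form: [[tx, ty, tz, wx, wy, wz], ...]. A call has 1 to 12 rows; each row is the pose to reach, as a shift and turn from the pose measured when the call began, along the tool's axes at that moment, turning the shorter way round; what a row does not reach only later rows make up. Full scale, the value 1, is 0.8 m for a shift and 180 degrees for a turn. A row lasts 1/10 s, in which the tool goes at most 50 mm and 8.59 degrees, less where a joint would pass 70% of its speed; a pose out of reach is approached as far as the arm can. A call with a number of a shift or a turn outside -1 to 1 is refused whole. A call with a gripper value outside its range is refused whole. OPENING is the opening, from 0 (shut) to 1 (fully open), set as the call begins (- or left out, the last holds). The fingers move at their own pace and stop on an object; FORCE is the grip in N (left out, the last holds). Time passes only in rows, so rows that repeat a pose let the fingers close. It gives the time, the measured TCP pose, the force and the opening at its end, in the units of the state.
- bot.get_obs(): the state, without advancing time (a new reading comes with each control period).
- optics.snapshot(name): name is "scene" or "side" or "wrist"; returns a dict with "pixels" (400x640x3 uint8, red, green, blue), "depth" (400x640 float32, m along the optical axis (not along the pixel's ray), 0 where there is no reading), "camera_matrix" (3x3 intrinsics, pixels), "k1" (the pictures are not rectified: a ray, as slopes to the right and down, at radius r is drawn at 1 + k1 r^2 times it, then the intrinsics apply), "R" (3x3) and "t" (3): a world point X has camera coordinates R X + t. Camera axes: x right, y down, z forward; pixel columns grow to the right and rows downward; lengths in m; the calibration is good to about 2 mm. A picture is of the moment at which its call begins.
- order.job_done(): hands the job in, once; it reports no verdict.
Trained networks look in a picture, given as the dict that the camera call returned (one of the last four; its "shot" number tells which), for a name from the list of things; names that differ only in an ending like _2 or _b are one class to them, and where a whole thing is asked for, a point or a joint stands for the part that bears it (a point fixed in the world has none). Each returns a list of dicts, best first, with "conf" (0 to 1); they miss things now and then, are a little off and sometimes report something else, mostly with a low value. They report only what shows in the picture. A call takes as long as a camera call. They do not tell look-alikes from the thing itself.
- optics.boxes_of(picture, target): "centre" ([x, y, z] in m, in world coordinates, good to about 4 mm: the middle of the surface that is visible of it).
- optics.cut_out(picture, target): "region" (400x640 bool, what is visible of it).
- optics.pinpoint(picture, target): "centre" ([x, y, z] in m, in world coordinates, good to about 4 mm: a listed point, or the origin of a listed thing).
The state is a dict: "t": time; "joint_pos": joint angles; "qvel": joint speeds; "tau": joint torques, N m; "ee_pos": TCP position; "tool_rot": TCP orientation; "wrist_force": force on the tool from outside, world axes, zero at the start; "moment": the same for the moment, N m; "grip_width": finger opening in m.
Only numpy, scipy, OpenCV 4.12 (cv2) and the standard library are available. Lean on these libraries where they do the work, as an engineer would, in place of code of your own. Each camera call takes 0.05 s, during which the arm holds its last target.

## Task

On the two-lane parts rack, push up the counterweighted red-and-white barrier of the lane that holds the blue bin of pipe elbows, past its balance point, so that it stays raised by itself. Then push that blue bin along its lane, away from the robot, until it is fully home against the steel back stop. Only push with the fingers: do not lift or tip the bin, and leave the other barrier down and the other bin and everything else on the bench where they are.

Things in the scene. Friction and masses are not known exactly. Their poses are not given: they have to be found in the camera images.
- rack: Fixed two-lane rack, grey base plate 280 x 530 mm, 6 mm thick, turned up to 0.25 rad. Origin: on the bench (z = 0) midway between the lanes, below the hinge line. +x: along the lanes, away from the robot; +y: to the left lane. Plate from x = -190 to +90 mm; lane centres at y = +135 and -135. Near face of the steel back stop (50 mm tall) at x = +35. Lane guides 20 mm tall, 118 mm apart.
- left_gate (a joint): Left lane's barrier (rad), hinged about rack y. 0: down, at rest, its arms sloping up from hinge to rail at 30 degrees (0.524 rad) above level; grows as the rail swings up and away from the robot. Balance point near 0.75 (73 degrees): below it falls shut, beyond it swings open by itself to the stop at 1.43 (112 degrees) and stays. 1 to 2 N upward at the rail lifts it.
- right_gate (a joint): Right lane's barrier, the same in every way (rad).
- left_rail (a point): Centre of the left barrier's cross-rail, on its axis. Round rail, red with two white bands, 18 mm diameter, 168 mm long along rack y, on two flat side arms 80 mm either side of the lane centre; dark counterweights behind the hinge. 165 mm from the hinge axis. Down: 202 mm above the bench, 143 mm nearer the robot than the hinge, free space under it. Raised: 273 mm high. Moves with the barrier.
- right_rail (a point): Centre of the right barrier's cross-rail, the same.
- left_hinge (a point): Point on the hinge axis at the middle of the left lane, 120 mm above the bench. Two steel hinge posts, 142 mm tall, stand here, their inner faces 62 mm either side of the lane centre. Fixed to the rack.
- right_hinge (a point): Point on the hinge axis at the middle of the right lane, 120 mm above the bench.
- blue_bin: Loose blue plastic bin of steel pipe elbows, in either lane: 120 mm long (x, along the lane), 100 wide, 70 tall, 0.4 to 0.8 kg. Origin: centre of its underside, 6 mm above the bench. Starts 35 to 60 mm short of the back stop; fully home its origin is at rack x = -25 mm. Slides when its near face is pushed with 2 to 6 N, up to 15 N for a moment to break it loose.
- grey_bin: Loose grey bin of the same size with brass rings, in the other lane, origin the same. To be left alone.
- flange: Loose steel ring, 76 mm across, 16 mm tall, lying on the rack plate between the two lanes. Origin: centre of its underside. To be left alone.
- carton: Loose brown carton 140 x 100 x 80 mm at the left. Origin: centre of its underside. To be left alone.
- grease_can: Loose green can, 66 mm diameter, 110 mm tall, at the right. Origin: centre of its underside. To be left alone.
- oil_bottle: Loose white bottle with red cap, 60 mm diameter, 160 mm tall, at the right. Origin: centre of its underside. To be left alone.
- swivel_block: Loose aluminium block (60 x 30 x 30 mm) with a steel loop, at the left, near. Origin: underside of the block's centre. To be left alone.
- wrench: Loose wrench 170 mm long lying at the right, near. To be left alone.
Mind the look-alikes: they are no part of the job. What is shaped like the blue_bin but pink is not meant.

How it is judged:
By the outcome, as a careful person would: the job done as asked, in the order asked, and still so for the second after the job is handed in, with the robot touching nothing.
It also fails if it takes over 48 s, if anything falls off the work surface, if the arm or the gripper's body presses on something with over 40 N, if the wrist force passes 120 N, or if a joint passes its speed limit or range.

## Working session

There is one attempt and no reset: what is moved stays moved. The work goes in short steps, Python scripts to look and compute and a shell command to move; the robot and the scene stay as the last step left them, time stands still between calls to the robot, and variables do not carry over. Pictures are saved under pics/ and viewed, and the job is handed in when it is done.

```bash
mkdir -p pics
python3 - <<'E'
from plant import bot, optics
import cv2
o=bot.get_obs(); print(o['t'],o['ee_pos'],o['tool_rot'],o['grip_width'])
for n in ['scene','side']:
    s=optics.snapshot(n); cv2.imwrite(f'pics/{n}0.png',s['pixels'][:,:,::-1])
    print(n,s['camera_matrix'],s['k1'],s['R'],s['t'])
    for t in ['blue_bin','grey_bin','left_rail','right_rail','left_hinge','right_hinge','rack','flange']:
        print(t,[(round(d['conf'],2),[round(float(v),3) for v in d['centre']]) for d in optics.pinpoint(s,t)])
E
```

```text
0.0 [ 0.15792316 -0.60408444  0.23792942] [[ 2.53054547e-01 -5.83235393e-04  9.67451837e-01]
 [-9.67450362e-01  1.69489312e-03  2.53055182e-01]
 [-1.78731820e-03 -9.99998394e-01 -1.35350881e-04]] 0.08818998593898256
scene [[394.32229589   0.         318.79950826]
 [  0.         394.32229589 196.81017657]
 [  0.           0.           1.        ]] 0.017482694225652753 [[ 0.77520264  0.63156587  0.01361711]
 [ 0.46206109 -0.55218492 -0.69396784]
 [-0.43076724  0.54425764 -0.71987722]] [-0.44690178 -0.12117115  1.54036016]
blue_bin [(0.86, [0.338, -0.062, -0.001]), (0.62, [0.31, 0.154, -0.003]), (0.58, [0.368, 0.553, 0.005]), (0.55, [0.668, -0.474, -0.001])]
grey_bin [(0.93, [0.607, -0.045, 0.005]), (0.46, [0.32, 0.377, 0.003])]
left_rail [(0.71, [0.503, 0.208, 0.205])]
right_rail [(0.8, [0.536, -0.062, 0.204])]
left_hinge [(0.67, [0.646, 0.223, 0.121])]
right_hinge [(0.86, [0.675, -0.039, 0.119]), (0.49, [0.67, -0.476, -0.001])]
rack [(0.9, [0.658, 0.092, 0.001])]
flange [(0.76, [0.572, 0.08, 0.005])]
side [[394.63066491   0.         317.14905088]
 [  0.         394.63066491 196.81038623]
 [  0.           0.           1.        ]] -0.05091649441497789 [[-0.74194142 -0.67038357  0.01043061]
 [-0.41422542  0.44609656 -0.79335689]
 [ 0.52720037 -0.59294496 -0.60866743]] [0.39659613 0.32752644 1.08651201]
blue_bin [(0.81, [0.563, 0.221, 0.005]), (0.75, [0.341, -0.06, -0.002]), (0.67, [0.31, 0.155, -0.001]), (0.66, [0.367, 0.555, -0.002])]
grey_bin [(0.66, [0.607, -0.048, 0.007])]
left_rail [(0.98, [0.497, 0.207, 0.201])]
right_rail [(0.87, [0.534, -0.056, 0.2]), (0.55, [0.499, 0.205, 0.2])]
left_hinge [(0.58, [0.643, 0.227, 0.116])]
right_hinge [(0.94, [0.678, -0.041, 0.121])]
rack [(0.91, [0.66, 0.096, -0.002])]
flange [(0.56, [0.574, 0.08, 0.007])]
```

View pics/scene0.png

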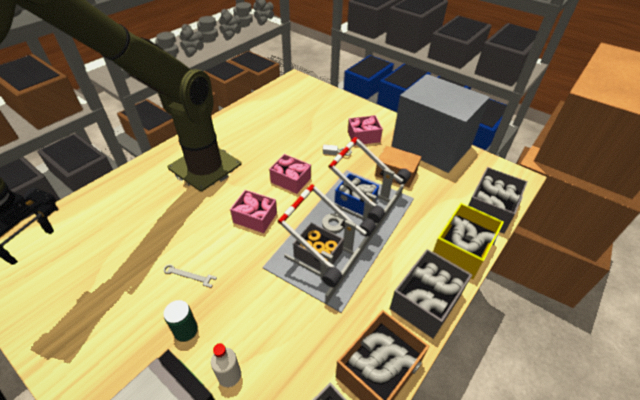

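View pics/side0.png

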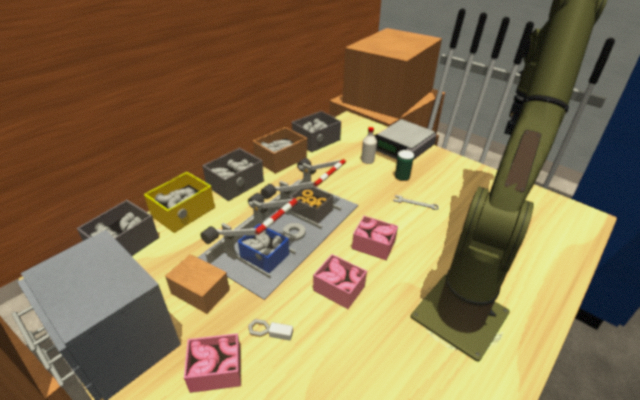

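The blue bin of elbows is in the left lane, at scene (357,192) and side (263,247). These could be mistaken for it:
- Pink bins at scene (253,210), (290,172) and (365,129).
- The grey bin at scene (322,240).
- The dark, yellow and orange bins behind the rack.

Next I'll check a close crop and refine the rack pose.

```bash
cat > h.py <<'E'
import numpy as np, cv2
def cloud(s):
    K=s['camera_matrix'];k1=s['k1'];v,u=np.mgrid[0:400,0:640]
    xd=(u-K[0,2])/K[0,0]; yd=(v-K[1,2])/K[1,1]; x,y=xd.copy(),yd.copy()
    for _ in range(8):
        f=1+k1*(x*x+y*y); x=xd/f;y=yd/f
    z=s['depth'].astype(float); P=np.stack([x*z,y*z,z],-1)
    return (P-s['t'])@s['R']
E
python3 - <<'E'
from plant import bot, optics
import cv2,numpy as np
from h import *
a=optics.snapshot('scene');b=optics.snapshot('side')
im=np.hstack([cv2.resize(a['pixels'][110:310,250:420],None,fx=2.3,fy=2.3),cv2.resize(b['pixels'][140:300,200:360],None,fx=2.0,fy=460/160)])
cv2.imwrite('pics/crop1.png',im[:,:,::-1])
for s in (a,b):
    W=cloud(s); hsv=cv2.cvtColor(s['pixels'],cv2.COLOR_RGB2HSV)
    for n in ('left_rail','right_rail','blue_bin'):
        for d in optics.cut_out(s,n)[:2]:
            m=d['region']&(s['depth']>0)
            if n!='blue_bin': m&=((hsv[...,0]<8)|(hsv[...,0]>172))&(hsv[...,1]>150)
            else: m&=(hsv[...,0]>100)&(hsv[...,0]<130)&(hsv[...,1]>120)
            p=W[m]
            if len(p)>5: print(n,round(d['conf'],2),len(p),np.median(p,0).round(3),np.percentile(p,3,0).round(3),np.percentile(p,97,0).round(3))
E
```

```text
left_rail 0.55 93 [0.507 0.21  0.211] [0.49  0.13  0.203] [0.518 0.292 0.214]
right_rail 0.62 127 [ 0.543 -0.063  0.211] [ 0.528 -0.14   0.205] [0.553 0.018 0.214]
blue_bin 0.73 476 [0.57  0.172 0.057] [0.509 0.161 0.017] [0.622 0.268 0.079]
left_rail 0.59 149 [0.496 0.215 0.21 ] [0.484 0.13  0.202] [0.51  0.291 0.213]
left_rail 0.29 215 [0.501 0.19  0.21 ] [ 0.484 -0.123  0.202] [0.538 0.29  0.213]
right_rail 0.71 65 [ 0.529 -0.05   0.21 ] [ 0.517 -0.131  0.204] [0.541 0.024 0.213]
blue_bin 0.96 251 [0.558 0.245 0.069] [0.5   0.165 0.041] [0.615 0.273 0.078]
```

View pics/crop1.png

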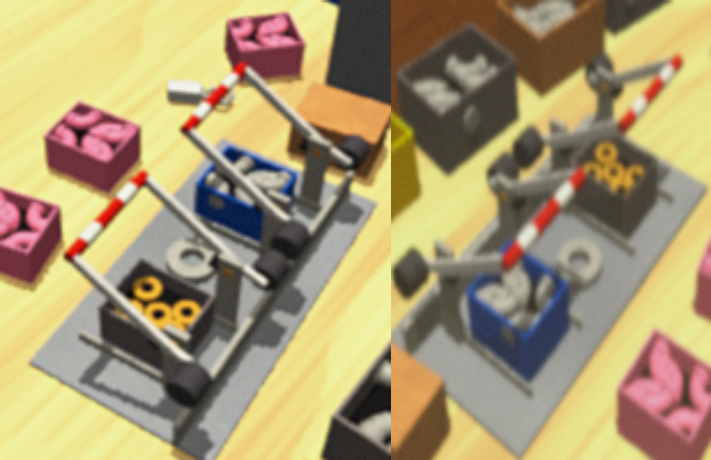

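The crop confirms it: the blue bin with grey elbows is in the left lane (scene (357,192)), under the left barrier. Both barriers are down. The left rail centre is at about (0.501, 0.209, 0.202), and the bin's near face is at x≈0.506.

```bash
cat >> h.py <<'E'
from scipy.spatial.transform import Rotation as Ro
YAW=0.125; ORG=np.array([0.660,0.0925])
def rack(x,y,z):
    c,s=np.cos(YAW),np.sin(YAW); return np.array([ORG[0]+c*x-s*y,ORG[1]+s*x+c*y,z])
def torack(p):
    c,s=np.cos(YAW),np.sin(YAW); d=np.array(p[:2])-ORG; return np.array([c*d[0]+s*d[1],-s*d[0]+c*d[1],p[2]])
def Rt(tilt):
    c,s=np.cos(YAW),np.sin(YAW)
    R=np.column_stack([[s,-c,0],[0,0,-1],[c,s,0]])
    return R@Ro.from_euler('x',tilt,degrees=True).as_matrix()
def row(o,p,tilt):
    R0=np.array(o['tool_rot']); 
    return np.r_[R0.T@(np.array(p)-o['ee_pos'])/0.8, Ro.from_matrix(R0.T@Rt(tilt)).as_rotvec()/np.pi].round(3).tolist()
E
python3 - <<'E'
from plant import bot
from h import *
o=bot.get_obs(); print(o['t'],rack(-.143,.135,.202))
for p,t in [((.40,-.30,.36),0),((.44,-.1,.38),0),((.42,.1,.36),10)]: print(row(o,p,t))
E
```

```text
1.3 [0.50128464 0.2086182  0.202     ]
[-0.292, -0.152, 0.389, -0.0, 0.042, 0.0]
[-0.521, -0.177, 0.5, -0.0, 0.042, 0.0]
[-0.769, -0.152, 0.54, 0.055, 0.042, -0.004]
```

```bash
python3 -m inch '[[-0.292,-0.152,0.389,0,0.042,0],[-0.292,-0.152,0.389,0,0.042,0],[-0.292,-0.152,0.389,0,0.042,0],[-0.292,-0.152,0.389,0,0.042,0],[-0.292,-0.152,0.389,0,0.042,0],[-0.292,-0.152,0.389,0,0.042,0],[-0.292,-0.152,0.389,0,0.042,0],[-0.292,-0.152,0.389,0,0.042,0],[-0.292,-0.152,0.389,0,0.042,0],[-0.521,-0.177,0.5,0,0.042,0],[-0.521,-0.177,0.5,0,0.042,0],[-0.521,-0.177,0.5,0,0.042,0]]' 0.35 20
python3 - <<'E'
from plant import bot
from h import *
o=bot.get_obs(); print(o['t'],o['joint_pos'],o['wrist_force'])
for p,t in [((.44,-.1,.38),0),((.43,.05,.36),15),(rack(-.24,.135,.30),35)]: print(p,row(o,p,t))
E
```

```text
t: 2.5
ee_pos: [0.429, -0.1524, 0.3752]
tool_rot: [[0.122, 0.0, 0.993], [-0.993, -0.0, 0.122], [0.0, -1.0, 0.0]]
wrist_force: [0.8, -0.8, 0.0]
grip_width: 0.0305
2.5 [ 0.41495676  0.29877332 -0.23934385  1.83851536  0.08276474  1.01362975
 -1.30652342] [ 0.8266773  -0.76648835  0.04527034]
(0.44, -0.1, 0.38) [-0.063, -0.006, 0.022, -0.0, -0.001, 0.0]
(0.43, 0.05, 0.36) [-0.251, 0.019, 0.032, 0.083, -0.001, 0.0]
[0.40504147 0.19652475 0.3       ] [-0.437, 0.094, 0.023, 0.194, -0.001, 0.0]
```

```bash
python3 -m inch '[[-0.251,0.019,0.032,0.083,0,0],[-0.251,0.019,0.032,0.083,0,0],[-0.251,0.019,0.032,0.083,0,0],[-0.251,0.019,0.032,0.083,0,0],[-0.437,0.094,0.023,0.194,0,0],[-0.437,0.094,0.023,0.194,0,0],[-0.437,0.094,0.023,0.194,0,0],[-0.437,0.094,0.023,0.194,0,0],[-0.437,0.094,0.023,0.194,0,0]]'
python3 - <<'E'
from plant import bot,optics
from h import *
o=bot.get_obs(); print(o['t'],o['joint_pos'],torack(o['ee_pos']))
s=optics.snapshot('wrist'); cv2.imwrite('pics/w1.png',s['pixels'][:,:,::-1])
for t in ('left_rail','blue_bin','left_hinge'): print(t,[(round(d['conf'],2),np.round(d['centre'],3)) for d in optics.pinpoint(s,t)][:2])
for p,t in [(rack(-.20,.135,.15),35),(rack(-.165,.135,.155),35)]: print(p,row(o,p,t))
E
```

```text
t: 3.4
ee_pos: [0.4373, 0.094, 0.331]
tool_rot: [[0.091, 0.465, 0.881], [-0.995, 0.001, 0.103], [0.047, -0.885, 0.462]]
wrist_force: [-0.8, 0.2, -0.6]
grip_width: 0.0308
3.4 [-0.79908311  0.18667712  0.40687519  2.36536018  0.63003135  0.19522231
 -2.478062  ] [-0.2207771   0.02921563  0.33099188]
left_rail [(0.96, array([0.504, 0.212, 0.201]))]
blue_bin [(0.81, array([0.31 , 0.156, 0.004])), (0.55, array([0.568, 0.216, 0.008]))]
left_hinge [(0.7, array([0.639, 0.227, 0.119]))]
[0.44472938 0.20151174 0.15      ] [-0.144, 0.205, -0.083, 0.041, -0.001, 0.018]
[0.4794563  0.20587535 0.155     ] [-0.145, 0.219, -0.041, 0.041, -0.001, 0.018]
```

View pics/w1.png

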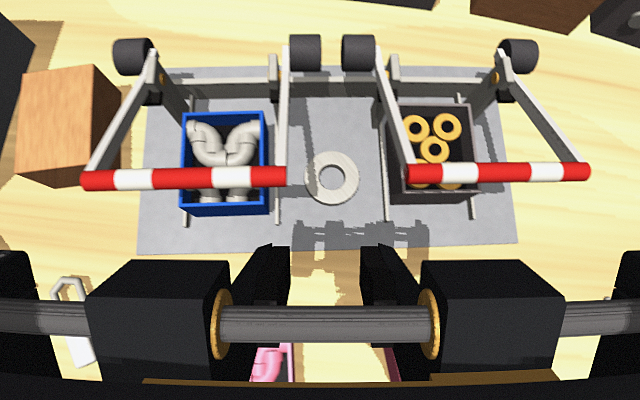

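The picture shows the left rail at (85–285,178) above the blue bin at (225,160), with the right barrier and grey bin at right. The arm, though, is near its wrist singularity (j6≈0.2, j7 near its limit). The forward tilt needs joint 5 on its other branch, so I'll go back to pointing down and give the gripper a half turn first.

```bash
cat >> h.py <<'E'
def row2(o,p,tilt,yawoff=0,lat=0):
    "flipped grasp; yawoff deg about tool y before flip; lat: sideways tilt of tool, deg toward rack +y"
    R0=np.array(o['tool_rot']); c,s=np.cos(YAW),np.sin(YAW)
    ax=np.array([-s,c,0]); xx=np.array([c,s,0])
    R=Ro.from_rotvec(-xx*0+(-xx)*np.radians(-lat)).as_matrix()@Ro.from_rotvec(-ax*np.radians(tilt)).as_matrix()@Rt(0)@Ro.from_euler('y',180+yawoff,degrees=True).as_matrix()
    return np.r_[R0.T@(np.array(p)-o['ee_pos'])/0.8, Ro.from_matrix(R0.T@R).as_rotvec()/np.pi].round(3).tolist()
E
python3 - <<'E'
from plant import bot
from h import *
o=bot.get_obs(); print(row(o,(.45,0.0,.38),0)); print(row(o,(.48,.1,.36),0))
# tilt check
R=np.array(o['tool_rot'])@Ro.from_rotvec(np.pi*np.array(row2(o,(.4,.2,.3),35)[3:])).as_matrix();print(R.round(2))
R=np.array(o['tool_rot'])@Ro.from_rotvec(np.pi*np.array(row2(o,(.4,.2,.3),0,0,30)[3:])).as_matrix();print(R.round(2))
E
```

```text
[0.122, -0.047, 0.03, -0.152, -0.006, 0.017]
[0.0, -0.007, 0.064, -0.152, -0.006, 0.017]
[[-0.12  0.57 -0.81]
 [ 0.99  0.07 -0.1 ]
 [-0.   -0.82 -0.57]]
[[-0.11 -0.06 -0.99]
 [ 0.86  0.5  -0.12]
 [ 0.5  -0.87  0.  ]]
```

```bash
python3 -m inch '[[0.122,-0.047,0.03,-0.152,-0.006,0.017],[0.122,-0.047,0.03,-0.152,-0.006,0.017],[0.122,-0.047,0.03,-0.152,-0.006,0.017],[0.122,-0.047,0.03,-0.152,-0.006,0.017],[0.122,-0.047,0.03,-0.152,-0.006,0.017],[0.122,-0.047,0.03,-0.152,-0.006,0.017]]'
python3 - <<'E'
from plant import bot
from h import *
o=bot.get_obs(); print(o['joint_pos'].round(3)); print(row2(o,(.45,0.0,.38),0,90),row2(o,(.45,0.0,.38),0,0))
E
```

```text
t: 4.2
ee_pos: [0.4527, -0.0038, 0.3825]
tool_rot: [[0.117, 0.003, 0.993], [-0.993, 0.004, 0.117], [-0.004, -1.0, 0.003]]
wrist_force: [-0.2, 0.3, -1.7]
grip_width: 0.0309
[-0.053  0.28  -0.05   1.839  0.012  1.02  -1.562]
[-0.005, 0.003, -0.003, -0.002, -0.503, -0.0] [-0.005, 0.003, -0.003, 0.002, 0.997, -0.002]
```

```bash
python3 -m inch '[[0,0,0,0,-0.5,0],[0,0,0,0,-0.5,0],[0,0,0,0,-0.5,0],[0,0,0,0,-0.5,0],[0,0,0,0,-0.5,0],[0,0,0,0,-0.5,0],[0,0,0,0,-0.5,0],[0,0,0,0,-0.5,0],[0,0,0,0,-0.5,0],[0,0,0,0,-0.5,0],[0,0,0,0,-0.5,0],[0,0,0,0,-0.5,0]]'
python3 -m inch '[[0,0,0,0,-0.5,0],[0,0,0,0,-0.5,0],[0,0,0,0,-0.5,0],[0,0,0,0,-0.5,0],[0,0,0,0,-0.5,0],[0,0,0,0,-0.5,0],[0,0,0,0,-0.5,0],[0,0,0,0,-0.5,0],[0,0,0,0,-0.5,0],[0,0,0,0,-0.5,0],[0,0,0,0,-0.5,0],[0,0,0,0,-0.5,0]]'
python3 - <<'E'
from plant import bot
from h import *
o=bot.get_obs(); print(o['joint_pos'].round(3)); 
for lat in (30,-30): print(row2(o,(.43,0.1,.38),0,0,lat),row2(o,rack(-.22,.135,.33),20,0,lat),row2(o,rack(-.22,.135,.33),35,0,0))
E
```

```text
t: 5.4
ee_pos: [0.4526, -0.0061, 0.3831]
tool_rot: [[0.994, 0.003, -0.112], [0.112, 0.006, 0.994], [0.004, -1.0, 0.006]]
wrist_force: [0.1, -0.3, -0.2]
grip_width: 0.031
t: 6.6
ee_pos: [0.4525, -0.0076, 0.3836]
tool_rot: [[-0.108, 0.004, -0.994], [0.994, 0.008, -0.108], [0.007, -1.0, -0.004]]
wrist_force: [0.4, -0.6, -0.2]
grip_width: 0.031
[ 0.459  0.346 -0.757  1.816  0.26   1.079  1.288]
[0.137, 0.005, 0.013, 0.003, -0.005, -0.164] [0.26, 0.069, 0.007, -0.106, 0.024, -0.164] [0.26, 0.069, 0.007, -0.193, -0.006, 0.001]
[0.137, 0.005, 0.013, -0.0, -0.006, 0.169] [0.26, 0.069, 0.007, -0.109, -0.035, 0.166] [0.26, 0.069, 0.007, -0.193, -0.006, 0.001]
```

```bash
python3 -m inch '[[0.26,0.069,0.007,-0.193,-0.006,0],[0.26,0.069,0.007,-0.193,-0.006,0],[0.26,0.069,0.007,-0.193,-0.006,0],[0.26,0.069,0.007,-0.193,-0.006,0],[0.26,0.069,0.007,-0.193,-0.006,0],[0.26,0.069,0.007,-0.193,-0.006,0]]'
python3 - <<'E'
from plant import bot
from h import *
o=bot.get_obs(); print(o['joint_pos'].round(3)); print(row2(o,rack(-.22,.135,.33),35,0,0))
E
```

```text
t: 7.2
ee_pos: [0.4429, 0.1318, 0.3421]
tool_rot: [[-0.085, 0.498, -0.863], [0.995, 0.003, -0.096], [-0.045, -0.867, -0.496]]
wrist_force: [0.1, -0.5, -0.4]
grip_width: 0.0309
[-0.159  0.203 -0.519  2.306  1.1    0.454  0.056]
[0.086, 0.002, 0.019, -0.029, -0.003, -0.019]
```

```bash
python3 - <<'E'
from plant import bot
from h import *
o=bot.get_obs(); print(row2(o,rack(-.21,.135,.16),35,0,0))
E
python3 -m inch '[[0.086,0.002,0.019,-0.029,-0.003,-0.019],[0.086,0.002,0.019,-0.029,-0.003,-0.019],[0.086,0.002,0.019,-0.029,-0.003,-0.019],[0.086,0.002,0.019,-0.029,-0.003,-0.019]]'
python3 - <<'E'
from plant import bot
from h import *
o=bot.get_obs(); print(o['joint_pos'].round(3),torack(o['ee_pos'])); print(row2(o,rack(-.21,.135,.16),35,0,0))
E
```

```text
[0.096, 0.193, 0.113, -0.029, -0.003, -0.019]
t: 7.6
ee_pos: [0.424, 0.2009, 0.33]
tool_rot: [[-0.127, 0.567, -0.814], [0.992, 0.075, -0.102], [0.003, -0.82, -0.572]]
wrist_force: [-0.2, 0.0, 0.7]
grip_width: 0.0308
[-0.361  0.246 -0.543  2.387  1.49   0.518 -0.509] [-0.22067061  0.13696556  0.33004673]
[-0.003, 0.182, 0.111, -0.001, 0.0, 0.001]
```

Excellent; the arm tracks well. Now down to the pre-contact pose.

```bash
python3 -m inch '[[-0.003,0.182,0.111,0,0,0],[-0.003,0.182,0.111,0,0,0],[-0.003,0.182,0.111,0,0,0],[-0.003,0.182,0.111,0,0,0],[-0.003,0.182,0.111,0,0,0]]'
python3 - <<'E'
from plant import bot,optics
from h import *
o=bot.get_obs(); print(o['joint_pos'].round(3),torack(o['ee_pos']))
a=optics.snapshot('side');b=optics.snapshot('wrist')
cv2.imwrite('pics/c2.png',np.vstack([cv2.resize(a['pixels'][120:320,150:400],(640,512))[100:400],b['pixels'][:300]])[:,:,::-1])
for s in(a,b): print([(round(d['conf'],2),np.round(d['centre'],3)) for d in optics.pinpoint(s,'left_rail')][:2])
for th in (30,40,50,60,70,80,90):
    t=np.radians(th); C=np.array([-.165*np.cos(t),.12+.165*np.sin(t)])
    n=np.array([.819,.574]);d=np.array([.574,-.819]); T=C-.018*n+.024*d
    print(th,T.round(3),row2(o,rack(T[0],.135,T[1]),35))
E
```

```text
t: 8.1
ee_pos: [0.438, 0.2091, 0.1728]
tool_rot: [[-0.144, 0.567, -0.811], [0.989, 0.068, -0.128], [-0.017, -0.821, -0.571]]
wrist_force: [-0.5, 0.5, -0.5]
grip_width: 0.0308
[-0.185  0.863 -1.083  2.557  1.899  1.243 -1.038] [-0.20576328  0.14339087  0.17276176]
[(0.85, array([0.5  , 0.206, 0.204])), (0.29, array([0.562, 0.222, 0.006]))]
[(0.78, array([0.504, 0.21 , 0.201]))]
30 [-0.144  0.173] [-0.012, 0.044, -0.063, -0.001, 0.008, -0.001]
40 [-0.127  0.196] [-0.013, 0.032, -0.097, -0.001, 0.008, -0.001]
50 [-0.107  0.216] [-0.014, 0.026, -0.132, -0.001, 0.008, -0.001]
60 [-0.083  0.233] [-0.015, 0.026, -0.168, -0.001, 0.008, -0.001]
70 [-0.057  0.245] [-0.016, 0.032, -0.204, -0.001, 0.008, -0.001]
80 [-0.03   0.253] [-0.016, 0.044, -0.237, -0.001, 0.008, -0.001]
90 [-0.001  0.255] [-0.017, 0.062, -0.269, -0.001, 0.008, -0.001]
```

View pics/c2.png

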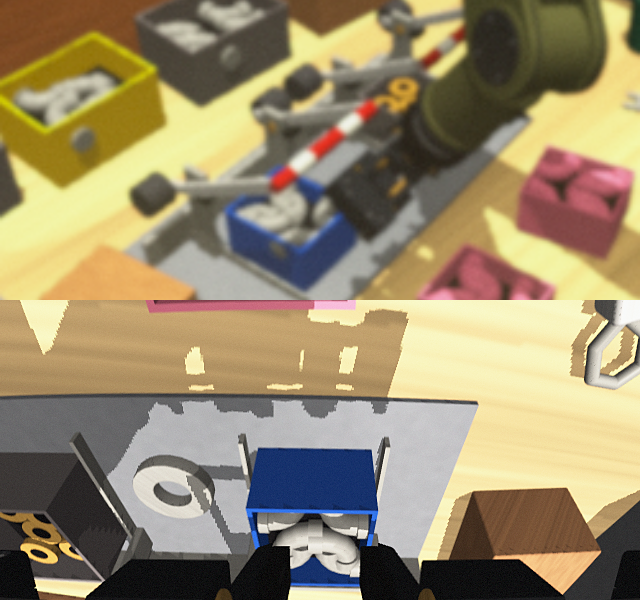

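The side view shows the fingers in front of the left rail and just under it. The wrist view shows the blue bin's near face at (312,475) between the fingers, with nothing touching. I'll push forward and up along the arc.

```bash
python3 -m inch '[[-0.006,0.044,-0.03,0,0.008,0],[-0.012,0.044,-0.055,0,0.008,0],[-0.012,0.044,-0.063,0,0.008,0],[-0.012,0.038,-0.08,0,0.008,0],[-0.013,0.032,-0.097,0,0.008,0],[-0.013,0.029,-0.115,0,0.008,0],[-0.014,0.026,-0.132,0,0.008,0],[-0.014,0.026,-0.132,0,0.008,0]]'
python3 - <<'E'
from plant import bot,optics
from h import *
o=bot.get_obs(); print(o['joint_pos'].round(3),torack(o['ee_pos']))
a=optics.snapshot('side');b=optics.snapshot('scene')
cv2.imwrite('pics/c3.png',np.vstack([cv2.resize(a['pixels'][120:320,150:400],(640,512))[100:400],cv2.resize(b['pixels'][90:290,220:470],(640,512))[:300]])[:,:,::-1])
for s in(a,b): print([(round(d['conf'],2),np.round(torack(d['centre']),3)) for d in optics.pinpoint(s,'left_rail')][:2])
for th in (50,60,65,70,75,80,85,90,95):
    t=np.radians(th); C=np.array([-.165*np.cos(t),.12+.165*np.sin(t)])
    n=np.array([.819,.574]);d=np.array([.574,-.819]); T=C-.018*n+.024*d
    print(th,T.round(3),row2(o,rack(T[0],.135,T[1]),35))
E
```

```text
t: 9.1
ee_pos: [0.5376, 0.2125, 0.2203]
tool_rot: [[-0.123, 0.571, -0.811], [0.992, 0.069, -0.102], [-0.003, -0.818, -0.576]]
wrist_force: [-0.3, 0.3, -0.2]
grip_width: 0.031
[ 0.011  0.755 -1.032  2.272  1.826  0.972 -0.619] [-0.10645777  0.13435631  0.22028262]
[]
[(0.6, array([-0.096,  0.136,  0.252]))]
50 [-0.107  0.216] [0.001, 0.004, 0.003, 0.001, 0.0, -0.001]
60 [-0.083  0.233] [0.001, 0.004, -0.033, 0.001, 0.0, -0.001]
65 [-0.071  0.24 ] [0.001, 0.006, -0.05, 0.001, 0.0, -0.001]
70 [-0.057  0.245] [0.001, 0.01, -0.068, 0.001, 0.0, -0.001]
75 [-0.044  0.249] [0.001, 0.015, -0.085, 0.001, 0.0, -0.001]
80 [-0.03   0.253] [0.001, 0.022, -0.102, 0.001, 0.0, -0.001]
85 [-0.015  0.254] [0.001, 0.031, -0.118, 0.001, 0.0, -0.001]
90 [-0.001  0.255] [0.001, 0.04, -0.133, 0.001, 0.0, -0.001]
95 [0.013 0.254] [0.001, 0.051, -0.147, 0.001, 0.0, -0.001]
```

View pics/c3.png

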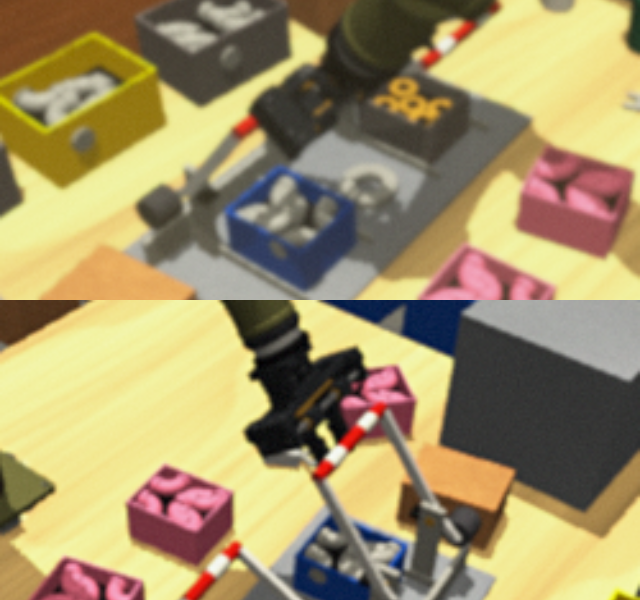

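The left barrier is rising on the fingers (scene crop: rail at (350,440)), and the right one is still down. I'll keep going past the balance point.

```bash
python3 -m inch '[[0,0.004,-0.016,0,0,0],[0,0.004,-0.033,0,0,0],[0,0.006,-0.05,0,0,0],[0,0.01,-0.068,0,0,0],[0,0.015,-0.085,0,0,0],[0,0.022,-0.102,0,0,0],[0,0.031,-0.118,0,0,0],[0,0.035,-0.125,0,0,0],[0,0.035,-0.125,0,0,0]]'
python3 - <<'E'
from plant import bot,optics
from h import *
o=bot.get_obs(); print(o['joint_pos'].round(3),torack(o['ee_pos']))
a=optics.snapshot('side');b=optics.snapshot('scene')
cv2.imwrite('pics/c4.png',np.vstack([cv2.resize(a['pixels'][120:320,150:400],(640,512))[100:400],cv2.resize(b['pixels'][90:290,220:470],(640,512))[:300]])[:,:,::-1])
for s in(a,b): print([(round(d['conf'],2),np.round(torack(d['centre']),3)) for d in optics.pinpoint(s,'left_rail')][:2])
E
```

```text
t: 10.2
ee_pos: [0.6323, 0.2247, 0.2494]
tool_rot: [[-0.125, 0.564, -0.816], [0.992, 0.069, -0.105], [-0.003, -0.823, -0.568]]
wrist_force: [-0.7, 0.0, 0.3]
grip_width: 0.0305
[ 0.06   0.762 -0.984  1.987  1.651  0.856 -0.237] [-0.01100936  0.13465403  0.24941651]
[(0.98, array([0.028, 0.133, 0.28 ]))]
[]
```

View pics/c4.png

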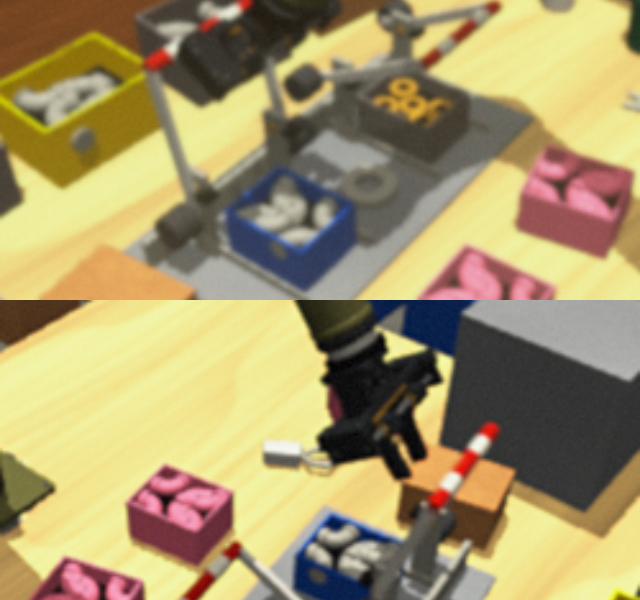

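The barrier has left the fingers past balance and is swinging open. Next I'll retract, check it, and measure the bin.

```bash
python3 - <<'E'
from plant import bot
from h import *
o=bot.get_obs(); print(row2(o,rack(-.19,.135,.25),25))
E
python3 -m inch '[[0,0,0.05,0,0,0],[0,-0.01,0.1,0.01,0,0],[0,-0.043,0.145,0.03,0,0],[0,-0.08,0.175,0.05,0,0],[0,-0.104,0.192,0.057,0,0],[0,-0.104,0.192,0.057,0,0]]'
python3 - <<'E'
from plant import bot,optics
from h import *
o=bot.get_obs(); print(o['joint_pos'].round(3),torack(o['ee_pos']))
a=optics.snapshot('side');b=optics.snapshot('scene');w=optics.snapshot('wrist')
cv2.imwrite('pics/c5.png',np.vstack([cv2.resize(a['pixels'][120:320,150:400],(640,512))[100:400],cv2.resize(b['pixels'][90:290,220:470],(640,512))[:300]])[:,:,::-1])
for s in(a,b,w):
  for t in ('left_rail','right_rail','blue_bin','carton','swivel_block'): print(t,[(round(d['conf'],2),np.round(torack(d['centre']),3)) for d in optics.pinpoint(s,t)][:4])
for s in (a,b,w):
    W=cloud(s); hsv=cv2.cvtColor(s['pixels'],cv2.COLOR_RGB2HSV)
    m=(hsv[...,0]>100)&(hsv[...,0]<130)&(hsv[...,1]>120)&(s['depth']>0)
    p=W[m]; q=np.array([torack(x) for x in p]); q=q[(abs(q[:,0]+.08)<.1)&(abs(q[:,1]-.135)<.075)&(q[:,2]>.03)&(q[:,2]<.1)]
    print(len(q),np.percentile(q,2,0).round(3),np.percentile(q,98,0).round(3))
for p,t in [(rack(-.19,.135,.045),25),(rack(-.165,.135,.045),25),(rack(-.09,.135,.045),25)]: print(row2(o,p,t))
E
```

```text
[0.001, -0.127, 0.183, 0.053, 0.001, -0.001]
t: 11.0
ee_pos: [0.4574, 0.2031, 0.2321]
tool_rot: [[-0.131, 0.41, -0.903], [0.991, 0.051, -0.121], [-0.004, -0.911, -0.413]]
wrist_force: [0.5, 0.4, -0.2]
grip_width: 0.031
[ 0.031  0.64  -1.078  2.293  1.495  0.833 -0.428] [-0.18724142  0.13501552  0.23205241]
left_rail [(0.71, array([0.057, 0.132, 0.27 ]))]
right_rail [(0.6, array([-0.145, -0.131,  0.202])), (0.4, array([-0.069, -0.133,  0.007]))]
blue_bin [(0.86, array([-0.342,  0.104, -0.003])), (0.84, array([-0.08 ,  0.14 ,  0.005])), (0.79, array([-0.231,  0.495, -0.002])), (0.57, array([-0.334, -0.115, -0.001]))]
carton [(0.59, array([-0.021,  0.353, -0.   ]))]
swivel_block [(0.83, array([-0.303,  0.322, -0.   ]))]
left_rail [(0.98, array([0.065, 0.134, 0.272]))]
right_rail [(0.55, array([-0.144, -0.136,  0.204]))]
blue_bin [(0.82, array([-0.081,  0.139,  0.005])), (0.65, array([-0.337,  0.107, -0.003])), (0.64, array([-0.338, -0.11 , -0.001])), (0.56, array([-0.233,  0.495,  0.   ]))]
carton [(0.95, array([-0.016,  0.354,  0.003]))]
swivel_block [(0.71, array([-0.3  ,  0.325,  0.005]))]
left_rail []
right_rail []
blue_bin [(0.55, array([-0.077,  0.136,  0.003]))]
carton [(0.86, array([-0.019,  0.352, -0.003]))]
swivel_block [(0.75, array([-0.078,  0.134,  0.006]))]
489 [-0.142  0.087  0.033] [-0.022  0.187  0.078]
355 [-0.135  0.084  0.031] [-0.026  0.186  0.079]
5616 [-0.139  0.089  0.032] [-0.021  0.186  0.074]
[0.001, 0.211, 0.1, -0.003, 0.002, -0.0]
[0.001, 0.224, 0.071, -0.003, 0.002, -0.0]
[0.0, 0.263, -0.014, -0.003, 0.002, -0.0]
```

View pics/c5.png

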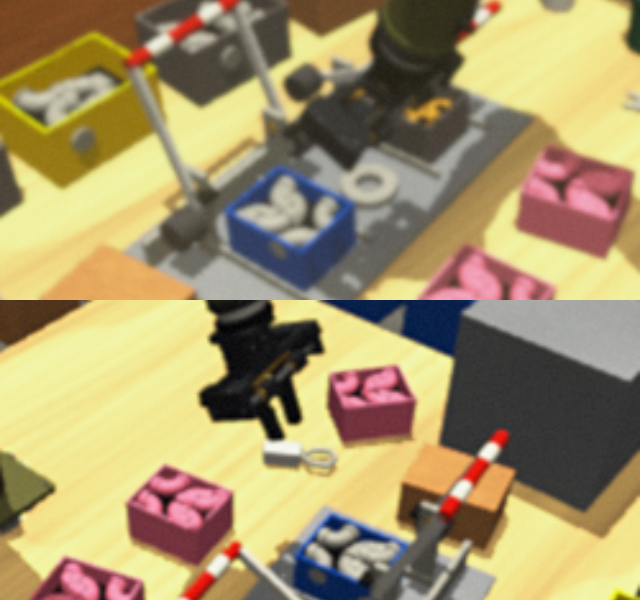

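The left barrier is fully open (rail at x≈+0.061, z 0.271) and the right one is down. The bin origin is at rack (-0.080, 0.137) with its near face at -0.140, so it has about 55 mm to go. Descending in front of it.

```bash
python3 -m inch '[[0,0.06,0.03,0,0,0],[0,0.11,0.05,0,0,0],[0,0.16,0.07,0,0,0],[0,0.2,0.087,0,0,0],[0,0.216,0.09,0,0.002,0],[0,0.216,0.09,0,0.002,0],[0,0.216,0.09,0,0.002,0]]'
python3 - <<'E'
from plant import bot,optics
from h import *
o=bot.get_obs(); print(o['joint_pos'].round(3),torack(o['ee_pos']))
a=optics.snapshot('side');w=optics.snapshot('wrist')
cv2.imwrite('pics/c6.png',np.vstack([cv2.resize(a['pixels'][120:320,150:400],(640,512))[100:400],w['pixels'][:300]])[:,:,::-1])
for x in (-.18,-.15,-.11,-.094,-.085): print(x,row2(o,rack(x,.136,.045),25))
E
```

```text
t: 12.6
ee_pos: [0.4648, 0.2032, 0.044]
tool_rot: [[-0.121, 0.409, -0.904], [0.993, 0.05, -0.111], [-0.0, -0.911, -0.412]]
wrist_force: [0.1, -0.1, -0.3]
grip_width: 0.031
[-0.102  1.108 -0.93   2.4    2.055  1.12  -0.912] [-0.17990245  0.1342136   0.04402671]
-0.18 [0.002, -0.001, -0.0, -0.004, -0.001, -0.0]
-0.15 [0.002, 0.014, -0.035, -0.004, -0.001, -0.0]
-0.11 [0.003, 0.035, -0.08, -0.004, -0.001, -0.0]
-0.094 [0.003, 0.043, -0.098, -0.004, -0.001, -0.0]
-0.085 [0.003, 0.048, -0.109, -0.004, -0.001, -0.0]
```

View pics/c6.png

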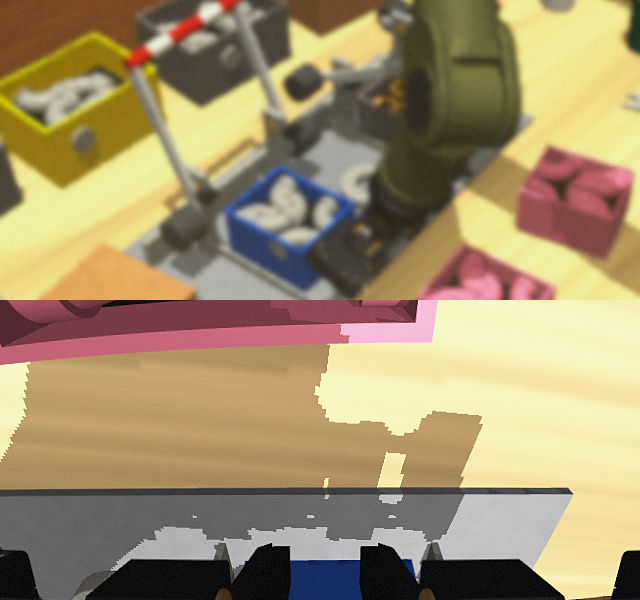

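The fingers are in the lane in front of the bin's blue face (wrist view (335,580)), between the guides. I'll push slowly.

```bash
python3 -m inch '[[0.001,0.007,-0.017,0,0,0],[0.002,0.014,-0.035,0,0,0],[0.002,0.018,-0.043,0,0,0],[0.002,0.021,-0.05,0,0,0],[0.002,0.024,-0.057,0,0,0],[0.002,0.027,-0.064,0,0,0],[0.002,0.03,-0.071,0,0,0],[0.003,0.033,-0.078,0,0,0],[0.003,0.036,-0.084,0,0,0],[0.003,0.039,-0.09,0,0,0],[0.003,0.039,-0.09,0,0,0]]'
cat > m.py <<'E'
from plant import bot,optics
from h import *
import sys
o=bot.get_obs(); print(o['t'],o['wrist_force'].round(1),torack(o['ee_pos']))
a=optics.snapshot('side');b=optics.snapshot('scene')
cv2.imwrite(sys.argv[1],np.vstack([cv2.resize(a['pixels'][120:320,150:400],(640,512))[100:400],cv2.resize(b['pixels'][90:290,220:470],(640,512))[:300]])[:,:,::-1])
for s in (a,b):
    print([(round(d['conf'],2),np.round(torack(d['centre']),3)) for d in optics.pinpoint(s,'blue_bin') if abs(torack(d['centre'])[0]+.05)<.07])
    W=cloud(s); hsv=cv2.cvtColor(s['pixels'],cv2.COLOR_RGB2HSV)
    m=(hsv[...,0]>100)&(hsv[...,0]<130)&(hsv[...,1]>120)&(s['depth']>0)
    p=W[m]; q=np.array([torack(x) for x in p]); q=q[(abs(q[:,0]+.06)<.12)&(abs(q[:,1]-.135)<.075)&(q[:,2]>.03)&(q[:,2]<.1)]
    print(len(q),np.percentile(q,2,0).round(3),np.percentile(q,98,0).round(3))
for x in (-.094,-.085,-.08): print(x,row2(o,rack(x,.136,.045),25))
E
python3 m.py pics/c7.png
```

```text
t: 13.8
ee_pos: [0.5408, 0.2158, 0.0474]
tool_rot: [[-0.124, 0.409, -0.904], [0.992, 0.053, -0.113], [0.001, -0.911, -0.412]]
wrist_force: [-5.2, -0.1, 4.5]
grip_width: 0.0308
13.8 [-5.2 -0.1  4.5] [-0.1028875   0.13722245  0.04743158]
[(0.62, array([-0.034,  0.136,  0.004]))]
171 [-0.084  0.086  0.032] [0.023 0.188 0.078]
[(0.61, array([-0.038,  0.138,  0.006]))]
377 [-0.099  0.085  0.032] [0.027 0.187 0.08 ]
-0.094 [-0.002, 0.007, -0.009, -0.004, -0.0, 0.0]
-0.085 [-0.002, 0.012, -0.019, -0.004, -0.0, 0.0]
-0.08 [-0.002, 0.015, -0.025, -0.004, -0.0, 0.0]
```

```bash
python3 -m inch '[[0,0.004,-0.006,0,0,0],[0,0.007,-0.01,0,0,0],[0,0.009,-0.013,0,0,0],[0,0.011,-0.016,0,0,0],[0,0.011,-0.016,0,0,0]]'; python3 m.py pics/c8.png
```

```text
t: 14.5
ee_pos: [0.5513, 0.2182, 0.0454]
tool_rot: [[-0.129, 0.403, -0.906], [0.992, 0.055, -0.117], [0.003, -0.914, -0.407]]
wrist_force: [-12.2, -1.3, 9.7]
grip_width: 0.031
14.5 [-12.2  -1.3   9.7] [-0.09218634  0.13826379  0.04538032]
[(0.65, array([-0.028,  0.138,  0.004]))]
122 [-0.077  0.088  0.032] [0.033 0.189 0.077]
[(0.89, array([-0.024,  0.137,  0.005]))]
329 [-0.09   0.085  0.032] [0.037 0.188 0.08 ]
-0.094 [-0.003, -0.0, 0.002, -0.006, 0.001, 0.001]
-0.085 [-0.003, 0.004, -0.008, -0.006, 0.001, 0.001]
-0.08 [-0.003, 0.007, -0.014, -0.006, 0.001, 0.001]
```

```bash
python3 -m inch '[[0,0.003,-0.006,0,0,0],[0,0.004,-0.009,0,0,0],[0,0.004,-0.009,0,0,0],[0,0.004,-0.009,0,0,0]]'; python3 m.py pics/c9.png
```

```text
t: 15.1
ee_pos: [0.5515, 0.2183, 0.0453]
tool_rot: [[-0.135, 0.393, -0.91], [0.991, 0.056, -0.123], [0.002, -0.918, -0.397]]
wrist_force: [-19.0, -5.6, 14.2]
grip_width: 0.0305
15.1 [-19.   -5.6  14.2] [-0.091983    0.13835768  0.04529397]
[]
130 [-0.074  0.088  0.032] [0.033 0.188 0.077]
[(0.63, array([-0.026,  0.142,  0.005]))]
331 [-0.09   0.086  0.032] [0.037 0.187 0.08 ]
-0.094 [-0.003, -0.001, 0.002, -0.009, 0.003, 0.002]
-0.085 [-0.003, 0.004, -0.008, -0.009, 0.003, 0.002]
-0.08 [-0.003, 0.006, -0.014, -0.009, 0.003, 0.002]
```

View pics/c9.png

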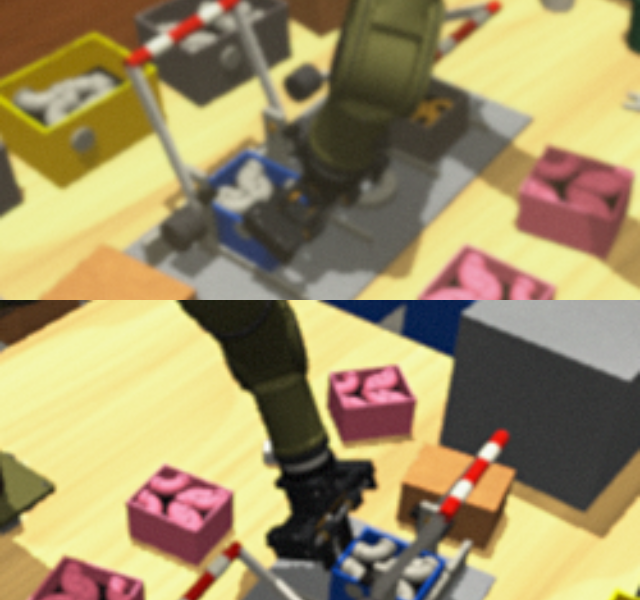

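The force rose from 12 to 19 N with no motion, so the bin is against the stop. I'll back straight off, then lift clear.

```bash
python3 -m inch '[[0,-0.006,0.014,0,0,0],[0,-0.012,0.028,0,0,0],[0,-0.025,0.055,0,0,0],[0,-0.04,0.09,0,0,0],[0,-0.04,0.09,0,0,0],[0,-0.09,0.068,0,0,0],[0,-0.14,0.045,0,0,0],[0,-0.2,0.02,0,0,0],[0,-0.2,0.02,0,0,0],[0,-0.2,0.02,0,0,0]]'; python3 m.py pics/c10.png
python3 - <<'E'
from plant import optics
from h import *
ss=[optics.snapshot(n) for n in('side','scene','wrist')]
cv2.imwrite('pics/w10.png',ss[2]['pixels'][:,:,::-1])
for s in ss:
  for t in ('left_rail','right_rail','grey_bin','flange','carton'): print(t,[(round(d['conf'],2),np.round(torack(d['centre']),3)) for d in optics.pinpoint(s,t)][:2])
E
```

```text
t: 16.3
ee_pos: [0.4754, 0.2075, 0.1881]
tool_rot: [[-0.134, 0.398, -0.908], [0.991, 0.056, -0.121], [0.002, -0.916, -0.402]]
wrist_force: [-0.9, -0.4, -1.4]
grip_width: 0.0308
16.3 [-0.9 -0.4 -1.4] [-0.16880621  0.13710883  0.1880999 ]
[(0.93, array([-0.026,  0.137,  0.005]))]
397 [-0.087  0.088  0.031] [0.033 0.188 0.077]
[(0.97, array([-0.025,  0.137,  0.003]))]
311 [-0.081  0.086  0.032] [0.037 0.188 0.08 ]
-0.094 [-0.003, 0.201, -0.014, -0.007, 0.002, 0.002]
-0.085 [-0.003, 0.206, -0.024, -0.007, 0.002, 0.002]
-0.08 [-0.003, 0.208, -0.03, -0.007, 0.002, 0.002]
left_rail [(0.95, array([0.059, 0.135, 0.274]))]
right_rail [(0.81, array([-0.144, -0.132,  0.198])), (0.46, array([-0.064, -0.56 , -0.002]))]
grey_bin [(0.92, array([-0.069, -0.133,  0.011]))]
flange [(0.65, array([-0.089, -0.004,  0.004]))]
carton [(0.81, array([-0.019,  0.355,  0.001]))]
left_rail [(0.97, array([0.062, 0.134, 0.274]))]
right_rail [(0.93, array([-0.145, -0.137,  0.202])), (0.42, array([-0.025,  0.14 ,  0.004]))]
grey_bin [(0.97, array([-0.071, -0.131,  0.005])), (0.51, array([-0.061, -0.564, -0.001]))]
flange [(0.53, array([-0.09 , -0.002,  0.006]))]
carton [(0.74, array([-0.015,  0.351,  0.003]))]
left_rail []
right_rail []
grey_bin [(0.6, array([-0.066, -0.132,  0.003]))]
flange [(0.93, array([-0.092,  0.001,  0.002]))]
carton [(0.8, array([-0.019,  0.356,  0.001]))]
```

View pics/c10.png

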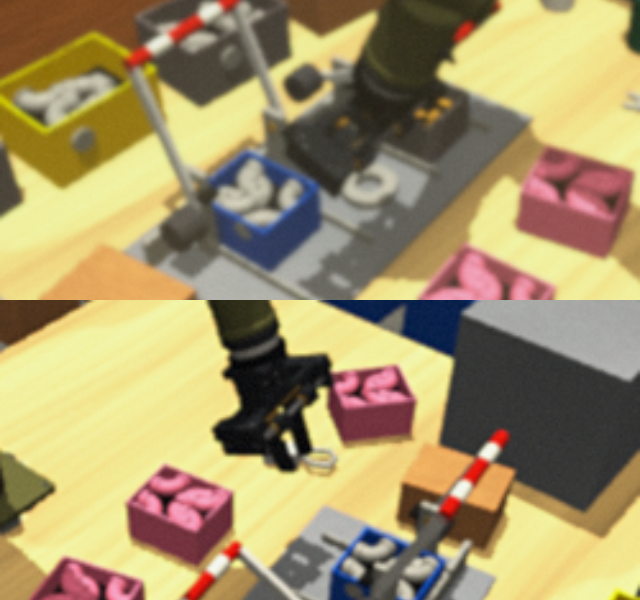

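View pics/w10.png

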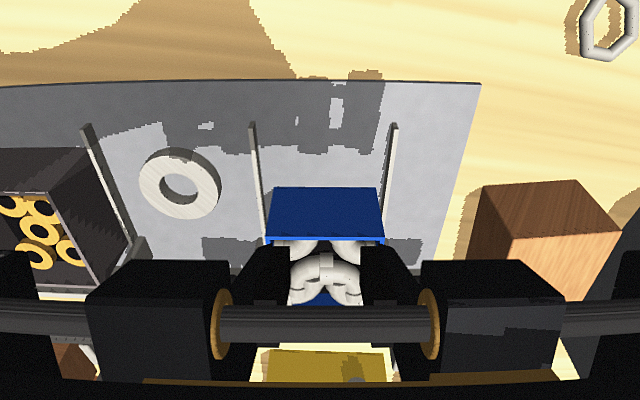

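The bin is home and square in its lane, with its near face at wrist-view (325,212) and origin x≈-0.025. The left barrier is up, the right one is down, and the robot is clear of everything. Handing in.

```bash
python3 -c "
from plant import order; print(order.job_done())"
```

```text
the job is handed in; nothing more can be done
None
```

I pushed the left barrier, the one over the blue bin of elbows, up past its balance point, and it swung open and stayed there. I then pushed the blue bin along its lane until it sat against the back stop, backed off and handed in at about 16.5 s of the 48 s allowed.

**Last checks, before hand-in:**
- **Left barrier:** the rail is at rack x ≈ +0.060, z ≈ 0.274, which is the raised stop.
- **Blue bin:** its origin is at rack x ≈ -0.025 in both fixed views, which is fully home. At the end of the push the force rose from 12 to 19 N with no further motion.
- **Everything else measured:** the right barrier is still down (z ≈ 0.20). The grey bin and flange are within a few mm of where they started, and the carton has not moved since I first measured it partway through.
- **Not re-measured:** the can, bottle, wrench and swivel block. The gripper passed well clear of them.
- **Robot:** touching nothing, with the wrist force back to about zero.

**One problem on the way:** my first approach drove the wrist close to its singularity. I gave the gripper a half turn and approached again, and nothing was touched.

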